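# Stop the goldsmith's chest rocking with a wedge

## Task

The low wooden chest rocks because its foot under the brass corner plate is too short. With the fingertips push the loose red wedge along the bench, thin end first, under that foot until it is snug and carries the foot, without jacking the chest out of level; then press firmly down (about 10 N) on the brass plate for half a second to prove that it no longer rocks, and draw back clear. Pinch and lift nothing, never push or press with more than 35 N, leave the chest standing where it is, and leave the other things on the bench alone.

Things in the scene. Friction and masses are not known exactly. Their poses are not given: they have to be found in the camera images.
- chest: low dark wooden chest, 170 mm (its x) by 130 mm (its y), lid top 58 mm above the bench, about 2.8 kg; origin on the bench under its centre, z up. Four feet 18 mm tall and thick at x = +-70, y = +-50 mm; the one at (+70, -50), far right seen from the robot, is brass, round-ended and too short. Pressed at that corner with 3 to 8 N it rocks till the short foot lands, and falls back level when let go
- short_foot (a point): point on the chest's foot plane (bench level while it stands level) straight below the axis of the short foot; axes as the chest's. The foot's round end (radius 9 mm) hangs 4 to 9 mm above it, a different amount each time, to be felt
- corner_plate: square brass plate 36 by 36 mm, 2.5 mm thick, fixed on the chest's lid over the short foot; origin at its underside's centre, 58 mm above the bench; axes as the chest's
- wedge: loose red-painted wood wedge, 80 mm long (x), 50 wide (y), 60 g; 2 mm thick at its thin end (x = +40), rising evenly to 14 mm at the square tail face (x = -40); origin centre of its underside. Lies right of the short foot, x roughly along the chest's +y, thin end 20 to 70 mm short of the foot's axis. Slides under 1 N; once it meets the foot the push passes 5 N within some 2 mm; over 10 N may shove the chest. Friction holds it
- weight_big: bystander: big brass weight with a knob, 40 mm across, 45 mm tall, origin at its underside; leave alone
- weight_small: bystander: small brass weight with a knob, 30 mm across, 34 mm tall, origin at its underside; leave alone
- tin_ring: bystander: green open ring, 80 mm across, 24 mm tall, origin at its underside; leave alone
- bead_bowl: bystander: copper bowl, 70 mm across, 30 mm tall, origin at its underside; leave alone
- hammer: bystander: hammer 220 mm long, lying, head up to about 35 mm tall; leave alone
- burner: bystander: round steel spirit burner, 68 mm across (104 mm with its handle), 78 mm tall, origin at its underside; leave alone
There are look-alikes about, which are no part of the job. There is more than one size of the chest; the job needs the middle-sized.

How it is judged:
On the way, in this order (a step that is already met when the one before it is completed fails the run):
1. the wedge's thin end is pushed under the short foot (x of short_foot in the frame of wedge between -0.034 and 0.034 m and y of short_foot in the frame of wedge between -0.022 and 0.022 m), for 0.1 s.
2. the corner plate is pressed with more than 4 N for 0.3 s while the chest stays level (within 0.02 rad) on the wedge (all of step 1 and contact force between the fingers and corner_plate above 4 N and angle between chest's own z axis and vertical below 0.02 rad and contact force between wedge and chest above 0.3 N), for 0.3 s.
At the end, for the whole second after the job is handed in: The wedge lies flat on the bench (within 0.03 rad) with the short foot over it, its axis at least 6 mm from either end and 3 mm from either side, and bears more than 0.3 N of the chest; the chest is level within 0.02 rad, at rest, within 30 mm of where it stood (all of step 1 and angle between chest's own z axis and vertical below 0.02 rad and angle between wedge's own z axis and vertical below 0.03 rad and contact force between wedge and chest above 0.3 N and linear speed of each of chest, wedge below 0.01 m/s and distance of chest from where it was at the start of the episode below 0.03 m); the robot touches nothing.
It fails at once if the wedge is lifted or carried (12 mm off the bench, or tipped by 0.25 rad) (height (world z) of wedge above 0.012 m or angle between wedge's own z axis and vertical above 0.25 rad).
It fails at once if the chest is lifted, shoved more than 30 mm or tipped over (height (world z) of chest above 0.015 m or distance of chest from where it was at the start of the episode above 0.03 m or angle between chest's own z axis and vertical above 0.2 rad).
It fails at once if the chest or the wedge is pushed with more than 35 N (contact force between the fingers and chest above 35 N or contact force between the fingers and wedge above 35 N).
It fails at once if another thing on the bench is moved more than 20 mm (distance of any of weight_big, weight_small, tin_ring, bead_bowl, hammer, burner from where it was at the start of the episode above 0.02 m).
It also fails if it takes over 51 s, if anything falls off the work surface, if the arm or the gripper's body presses on something with over 40 N, if the wrist force passes 120 N, or if a joint passes its speed limit or range.

## Robot

A 6-joint arm with a two-finger parallel gripper is mounted at the origin on the work surface. World frame = base frame: x ahead of the robot, y to its left, z up, the work surface at z = 0. Lengths are in m, angles in rad, forces in N, time in s.
With the tool pointing down it reaches from about 0.375 to 0.9 m from the base axis. Payload 3.1 kg.
Tool frame: the origin (TCP) lies midway between the tips of the shut fingers; the grasp point (between the pads) lies 19 mm behind it; z points along the fingers, y is the line along which they close (so a half turn about z gives the same grasp; the last joint's range is limited). The gripper opens to 87 mm and grips with 3 to 60 N. Pads are 19 mm wide; open, the fingers measure 117 mm over their backs; the gripper's body (75 mm by 190 mm) begins 51 mm behind the grasp point.
Start: joints at [1.008, 0.527, 1.433, -0, 1.181, -0.178], TCP at [0.234, 0.58, 0.223] pointing down, gripper open.
Joint ranges: [-3.08, 3.08], [-0.75, 2.2], [0.22, 2.44], [-1.43, 4.57], [0, 2.65], [-2.85, 2.85]. Speed limits (rad/s): [2.79, 2.79, 3.14, 3.14, 3.14, 3.14].

## Interface

Orientations are given as a unit quaternion [x, y, z, w].
In Python, from rig import get_obs, cams, job gives the robot as it stands.
- The arm moves only by the tool servo_tool, never from a script. Its argument "moves" is text: rows parted by semicolons, each of 5 numbers parted by spaces: the shift along the tool's x, y, z in m, then the turn about the tool's z in degrees, then the finger opening in m, from 0 to 0.087. In form: dx dy dz spin claw; .... A call has 1 to 10 rows; each row is the pose to reach, as a shift and turn from the pose commanded when the call began, along the tool's axes at that moment; what a row does not reach only later rows make up. A row lasts 1/12 s, in which the tool goes at most 41.7 mm and 7.16 degrees, less where a joint would pass 70% of its speed; a pose out of reach is approached as far as the arm can. A call with a gripper value outside its range is refused whole. The fingers move at their own pace and stop on an object; "grip_force" is the grip in N (left out, the last holds). Time passes only in rows, so rows that repeat a pose let the fingers close. It gives the time, the measured TCP pose, the force, the opening and the grip force at its end, in the units of the state.
- get_obs(): the state, without advancing time (a new reading comes with each control period).
- cams.camera(name): name is "scene" or "top" or "wrist"; returns the picture (384x512x3 uint8, blue, green, red); there is no depth.
- cams.camera_model(name): a dict with "fx", "fy", "cx", "cy" (pixels), "R" (3x3) and "t" (3): a world point X has camera coordinates R X + t. Camera axes: x right, y down, z forward; pixel columns grow to the right and rows downward; lengths in m; the calibration is good to about 2 mm. The wrist camera is an equidistant fisheye: a pixel r from the principal point sees the ray r / f radians off the axis. A picture is of the moment at which its call begins: read the wrist's pose just before it. camera_model takes no time and is no camera call; for the wrist camera it gives the pose at the moment of the call.
- job.hand_in(): hands the job in; it is judged then, once.
The state is a dict: "time": time; "q": joint angles; "joint_velocities": joint speeds; "joint_torque": joint torques, N m; "position": TCP position; "tool_rot": TCP orientation; "ft_force": force on the tool from outside, world axes, zero at the start; "moment": the same for the moment, N m; "grip_width": finger opening in m; "grip_force": force on a finger pad.
Only numpy, scipy, OpenCV 4.12 (cv2) and the standard library are available. Lean on these libraries where they do the work, as an engineer would, in place of code of your own. Each camera call takes 0.05 s, during which the arm holds its last target. There are 200 camera calls.

## Working session

There is one attempt and no reset: what is moved stays moved. The work goes in short steps, Python scripts to look and compute and a tool call to move; the robot and the scene stay as the last step left them, time stands still between calls to the robot, and variables do not carry over. Pictures are saved under pics/ and viewed, at most 10 in all, crops included, and the job is handed in when it is done.

Besides the shell and the picture viewer there is one more tool, called after "Call:" by a JSON object that holds its "fn" and its "kwargs", one argument or row to a line. servo_tool: Moves the arm, as the interface text tells. Its arguments: {"type":"object","properties":{"moves":{"type":"string"},"grip_force":{"type":"number"}},"required":["moves"]}

```bash
mkdir -p pics; cat > h.py <<'E'
import numpy as np, cv2
from rig import get_obs, cams, job
def ray(m,u,v,z):
    R=np.array(m["R"]);t=np.array(m["t"]);c=-R.T@t
    d=R.T@np.array([(u-m["cx"])/m["fx"],(v-m["cy"])/m["fy"],1.])
    return c+d*(z-c[2])/d[2]
def proj(m,X):
    p=np.array(m["R"])@np.array(X)+np.array(m["t"])
    return np.array([m["fx"]*p[0]/p[2]+m["cx"],m["fy"]*p[1]/p[2]+m["cy"]])
E
python3 - <<'E'
from h import *
ims=[]
for n in("scene","top"):
    i=cams.camera(n);cv2.imwrite(f"pics/{n}0.png",i);m=cams.camera_model(n)
    print(n,m["fx"],m["cx"],m["cy"],-np.array(m["R"]).T@np.array(m["t"]))
    cv2.imwrite(f"pics/{n}0b.png",cv2.resize(i,(800,600),interpolation=cv2.INTER_CUBIC))
o=get_obs();print(o["tool_rot"],o["position"],o["ft_force"],o["time"])
E
```

```text
scene 425.9508089858643 257.60656686391195 189.84023109530668 [1.19609201 0.38656426 0.96322028]
top 482.1912580835655 259.2112361396567 190.75222823298122 [0.33096559 0.03556849 1.36273165]
[ 1.90724332e-01  9.81643135e-01 -9.30672170e-04 -3.45601926e-04] [0.23365261 0.5789636  0.22165988] [ 0.06627081 -0.05061044 -0.29339049] 0.1
```

View pics/top0b.png

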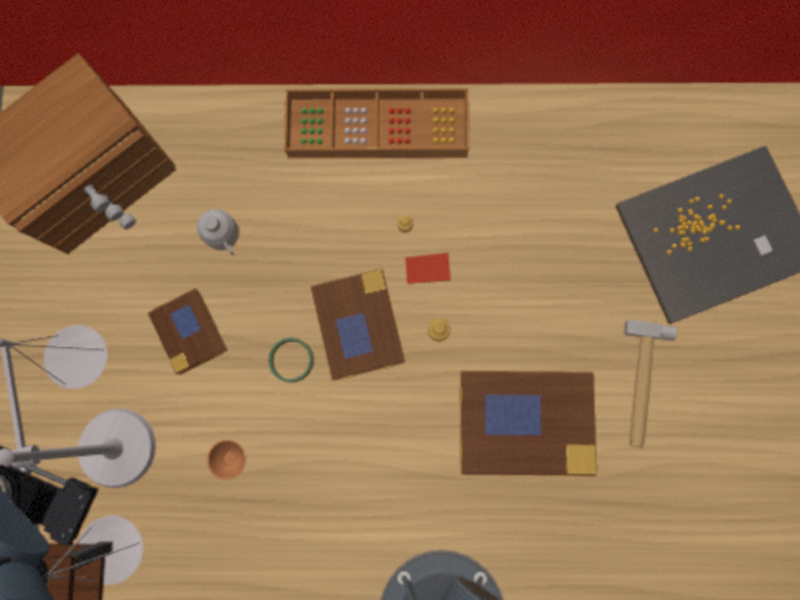

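View pics/scene0b.png

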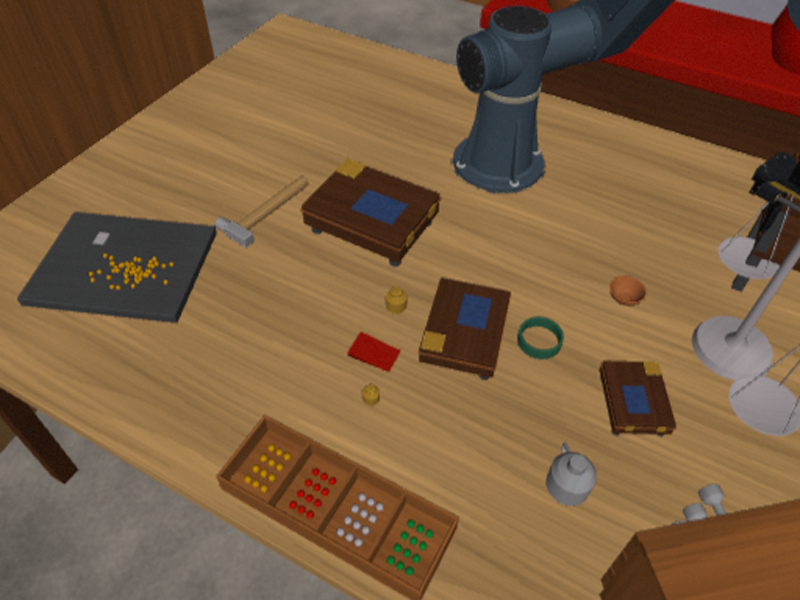

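Top view (800x600 pixels): the three chests are small at (188,330), middle at (357,325) and large at (528,422). I choose the middle one, with its plate at (374,281). The only loose red wedge is at (428,268). Nearby are the weights at (405,223) and (439,329). The red beads in the tray are not candidates.

```bash
cat > meas.py <<'E'
from h import *
def quad(mask):
    c=max(cv2.findContours(mask,0,1)[0],key=cv2.contourArea)
    return c,cv2.boxPoints(cv2.minAreaRect(c))
def measure(tag):
    i=cams.camera("top");m=cams.camera_model("top")
    cv2.imwrite(f"pics/{tag}.png",cv2.resize(i[120:260,180:320],(800,800))[:600])
    hsv=cv2.cvtColor(i,cv2.COLOR_BGR2HSV);B=np.zeros(i.shape[:2],np.uint8);B[150:250,190:300]=1
    red=cv2.inRange(hsv,(0,150,60),(6,255,255))*B+cv2.inRange(hsv,(174,150,60),(180,255,255))*B
    _,b=quad(red); order=b[np.argsort(b[:,0])]  # left=thin
    P=np.array([ray(m,u,v,.002 if k<2 else .014)[:2] for k,(u,v) in enumerate(order)])
    th,ta=P[:2].mean(0),P[2:].mean(0)
    print("wedge thin",th,"tail",ta,"len",np.linalg.norm(th-ta),"yaw",np.degrees(np.arctan2(*(th-ta)[::-1])))
    print("w",np.linalg.norm(P[0]-P[1]),np.linalg.norm(P[2]-P[3]))
    B[:]=0;B[160:200,225:252]=1
    yel=cv2.inRange(hsv,(18,90,90),(32,255,255))*B
    c,b=quad(yel);P=np.array([ray(m,u,v,.0605)[:2] for u,v in b]);print("plate",P.mean(0),"sides",np.linalg.norm(P[0]-P[1]),np.linalg.norm(P[1]-P[2]),cv2.contourArea(c))
    B[:]=0;B[165:250,190:265]=1
    brown=cv2.inRange(hsv,(0,60,0),(20,255,110))*B; blue=cv2.inRange(hsv,(100,80,0),(130,255,255))*B
    c,b=quad(cv2.morphologyEx(brown|blue|yel,cv2.MORPH_CLOSE,np.ones((5,5),np.uint8)));P=np.array([ray(m,u,v,.058)[:2] for u,v in b])
    print("chest",P.mean(0),P.round(4).tolist(),"pix",b.round(1).tolist())
    c,b=quad(blue);P=np.array([ray(m,u,v,.059)[:2] for u,v in b]);print("blue",P.mean(0))
    for n,(u,v),h in(("small",(405,223),.03),("big",(439,329),.04)): print(n,ray(m,u*.64,v*.64,h)[:2])
E
python3 - <<'E'
from meas import *
measure("m1")
E
```

```text
wedge thin [0.60274027 0.06205397] tail [ 0.60941945 -0.01357557] len 0.07592390319501703 yaw 95.04694927031072
w 0.04744164985877515 0.04702098046036223
plate [0.57234691 0.12013437] sides 0.035398443492987104 0.03735527421941811 146.0
chest [0.51886072 0.1442719 ] [[0.6047, 0.2395], [0.6379, 0.0989], [0.4325, 0.0508], [0.4004, 0.1879]] pix [[195.6999969482422, 168.39999389648438], [246.5, 156.60000610351562], [263.6000061035156, 230.8000030517578], [212.8000030517578, 242.5]]
blue [0.4715733 0.1512326]
small [0.68512672 0.06451124]
big [0.48973453 0.00337965]
```

View pics/m1.png

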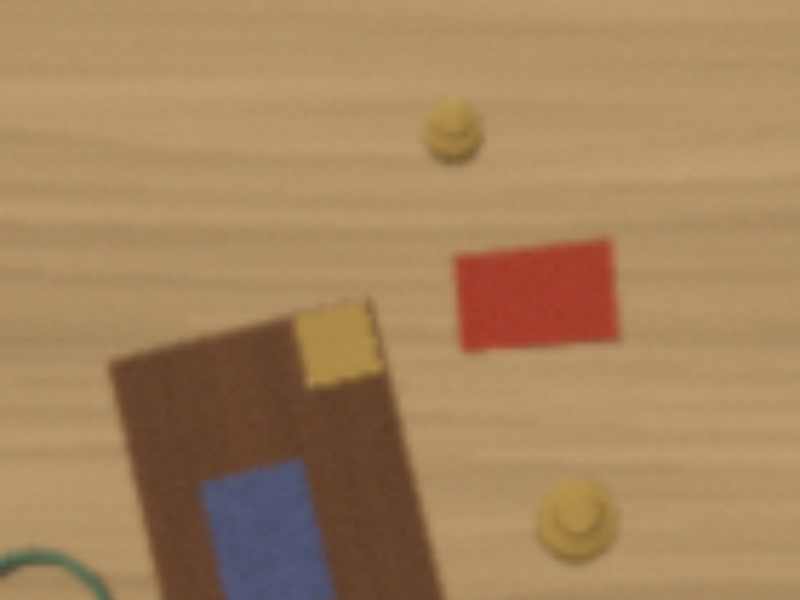

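Close crop: the middle chest has its brass plate at its far-right corner (crop 340,345). The red wedge is to the right, crop 455–620 by 240–350, with its thin end towards the foot. The small weight is at (452,130) and the big one at (577,518).

```bash
python3 - <<'E'
from h import *
m=cams.camera_model("top")
f=lambda x,y:(180+x/800*140,120+y/800*140)
A=ray(m,*f(370,298),.058)[:2];B=ray(m,*f(110,365),.058)[:2];C=ray(m,*f(440,595),.058)[:2]
print(A,B,np.linalg.norm(A-B)); yh=(B-A)/np.linalg.norm(B-A);xh=np.array([yh[1],-yh[0]])
print("yaw",np.degrees(np.arctan2(xh[1],xh[0])),np.degrees(np.arctan2(*(A-C)[::-1])),"foot",A-.015*xh+.015*yh)
for n,p,z in(("scalebase",(117,447),0),("pan1",(75,355),.03),("pan2",(110,548),.03),("top",(20,455),.35),("end",(5,345),.35),("base",(440,590),0.1),("burner",(217,228),.05),("ring",(291,360),.02),("hammer",(650,330),.02)):print(n,ray(m,p[0]*.64,p[1]*.64,z)[:2].round(3))
print(proj(m,get_obs()["position"])/.64)
E
```

```text
[0.59407201 0.10342282] [0.56109153 0.22857887] 0.1294285480703247
yaw 14.76268865768863 13.53713692449179 foot [0.57574493 0.11410542]
scalebase [0.281 0.579]
pan1 [0.443 0.653]
pan2 [0.112 0.568]
top [0.283 0.569]
end [0.429 0.602]
base [0.063 0.004]
burner [0.671 0.403]
ring [0.436 0.267]
hammer [ 0.491 -0.373]
[ 55.50377539 484.51727793]
```

```bash
python3 - <<'E'
from h import *
a=cv2.imread("pics/scene0.png")[80:330,380:512]; b=cv2.imread("pics/top0.png")[200:384,0:150]
a=cv2.resize(a,None,fx=2.4,fy=2.4);b=cv2.resize(b,None,fx=3,fy=3)
c=np.zeros((600,800,3),np.uint8);c[:a.shape[0],:a.shape[1]]=a;c[:b.shape[0],330:330+b.shape[1]]=b
cv2.imwrite("pics/c1.png",c)
m=cams.camera_model("scene")
for p in((.281,.575,0),(.281,.575,.35),get_obs()["position"]):print((proj(m,p)-[380,80])*2.4)
E
```

```text
[204.67658741 341.43204193]
[353.32717441 115.6012824 ]
[300.99384881 184.41187479]
```

View pics/c1.png

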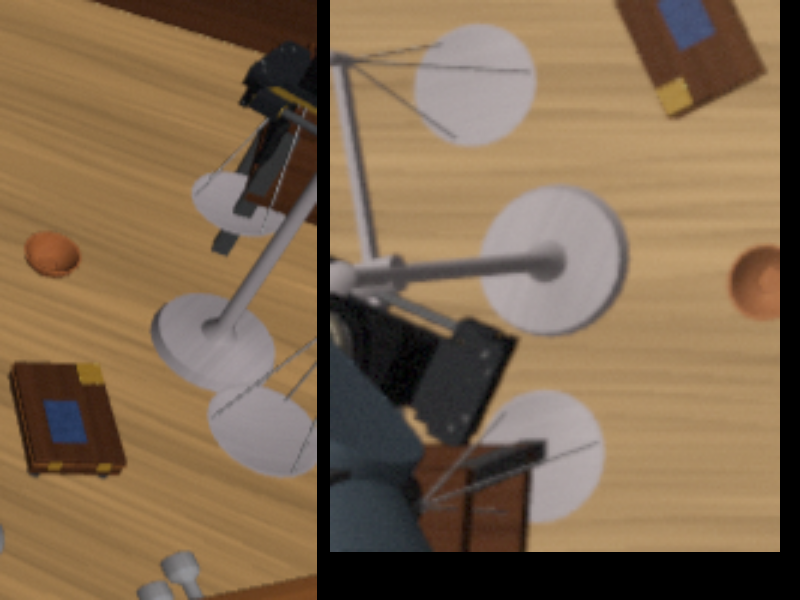

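The balance's post stands close beside the gripper at its start, in the top crop (545,262). I withdraw radially first, along the tool's -y.

Call:
{"fn": "servo_tool", "kwargs": {
  "moves": "0 -0.04 0 0 0.015; 0 -0.08 0 0 0.015; 0 -0.12 0 0 0.015; 0 -0.16 0 0 0.015; 0 -0.19 0 0 0.015; 0 -0.19 0 0 0.015"
}}

```text
time: 0.65
position: [0.1579, 0.396, 0.2214]
tool_rot: [0.191, 0.982, -0.005, -0.002]
ft_force: [-0.7, -0.2, 0.1]
grip_width: 0.055
grip_force: 0.0
```

Call:
{"fn": "servo_tool", "kwargs": {
  "moves": "-0.039 -0.0113 0 6 0.015; -0.078 -0.0226 0 12 0.015; -0.117 -0.034 0 18 0.015; -0.156 -0.045 0 24 0.015; -0.195 -0.0565 0 30 0.015; -0.234 -0.068 0 36 0.015; -0.273 -0.079 0 42 0.015; -0.312 -0.09 0 48 0.015; -0.351 -0.102 0 54 0.015; -0.39 -0.113 0 60 0.015"
}}

```text
time: 1.48
position: [0.4839, 0.1509, 0.2225]
tool_rot: [0.658, 0.753, 0.0, -0.0]
ft_force: [-0.0, 0.8, -0.2]
grip_width: 0.0152
grip_force: 0.0
```

Call:
{"fn": "servo_tool", "kwargs": {
  "moves": "-0.03 0.029 0.02 1 0; -0.06 0.058 0.04 2 0; -0.09 0.087 0.06 2.5 0; -0.12 0.116 0.08 2.5 0; -0.15 0.145 0.1 2.5 0; -0.161 0.156 0.12 2.5 0; -0.161 0.156 0.12 2.5 0; -0.161 0.156 0.12 2.5 0; -0.161 0.156 0.12 2.5 0"
}}

```text
time: 2.23
position: [0.6583, 0.0151, 0.1017]
tool_rot: [0.672, 0.74, -0.001, -0.001]
ft_force: [-0.0, 0.9, -0.3]
grip_width: 0.0007
grip_force: 0.0
```

```bash
python3 - <<'E'
from h import *
from scipy.spatial.transform import Rotation as R
o=get_obs();print(o["position"],R.from_quat(o["tool_rot"]).as_matrix().round(3),o["ft_force"])
i=cams.camera("scene");cv2.imwrite("pics/s2.png",cv2.resize(i[100:300,150:400],(750,600)))
E
```

```text
[0.65832138 0.01510834 0.10174228] [[-0.095  0.995 -0.002]
 [ 0.995  0.096  0.001]
 [ 0.001 -0.002 -1.   ]] [-0.02697665  0.92706779 -0.28096332]
```

View pics/s2.png

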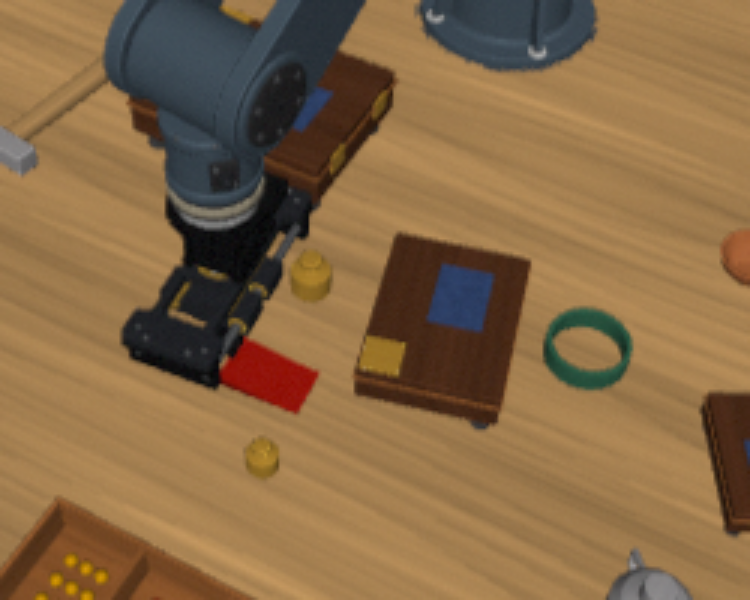

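The view shows the shut gripper at about crop (225,350), beside the wedge's outer side, with the weights and chest undisturbed. Next I go down and push the wedge sideways so it lines up with the foot.

Call:
{"fn": "servo_tool", "kwargs": {
  "moves": "0 0.004 0.035 0 0; 0 0.004 0.07 0 0; 0 0.004 0.09 0 0; 0 0.004 0.0965 0 0; 0 0.004 0.0965 0 0; 0 -0.003 0.0965 0 0; 0 -0.008 0.0965 0 0; 0 -0.013 0.0965 0 0; 0 -0.018 0.0965 0 0; 0 -0.022 0.0965 0 0"
}}

```text
time: 3.12
position: [0.6373, 0.0126, 0.0074]
tool_rot: [0.672, 0.74, 0.001, 0.001]
ft_force: [1.1, -0.3, 0.6]
grip_width: 0.0005
grip_force: 0.4
```

Call:
{"fn": "servo_tool", "kwargs": {
  "moves": "0 -0.004 0 0 0; 0 -0.008 0 0 0; 0 -0.011 0 0 0; 0 -0.011 0 0 0; 0 0.004 0 0 0; 0 0.01 -0.01 0 0; 0 0.01 -0.05 0 0; -0.04 0.01 -0.06 0 0; -0.08 0.0 -0.06 0 0; -0.09 0 -0.06 0 0"
}}

```text
time: 3.95
position: [0.6465, -0.0822, 0.0674]
tool_rot: [0.673, 0.739, -0.0, 0.002]
ft_force: [0.6, 0.6, 0.1]
grip_width: 0.0004
grip_force: 0.0
```

```bash
python3 - <<'E'
from meas import *
o=get_obs();print(o["position"],o["ft_force"],o["time"])
measure("m2")
cv2.imwrite("pics/m2f.png",cv2.resize(cams.camera("top")[120:270,180:380],(800,600)))
E
```

```text
[ 0.64651636 -0.08221445  0.0673668 ] [0.616633   0.5742752  0.05549736] 3.95Traceback (most recent call last):
  File "<stdin>", line 3, in <module>
  File "meas.py", line 10, in measure
    _,b=quad(red); order=b[np.argsort(b[:,0])]  # left=thin
        ~~~~^^^^^
  File "meas.py", line 3, in quad
    c=max(cv2.findContours(mask,0,1)[0],key=cv2.contourArea)
ValueError: max() iterable argument is empty
```

```bash
cat > sc.py <<'E'
from h import *
def wedge(tag,view=True):
    i=cams.camera("scene");m=cams.camera_model("scene")
    hsv=cv2.cvtColor(i,cv2.COLOR_BGR2HSV);B=np.zeros(i.shape[:2],np.uint8);B[190:250,200:300]=1
    red=(cv2.inRange(hsv,(0,170,50),(6,255,255))|cv2.inRange(hsv,(174,170,50),(180,255,255)))*B
    c=max(cv2.findContours(red,0,1)[0],key=cv2.contourArea)
    q=cv2.approxPolyDP(cv2.convexHull(c),4,True)[:,0].astype(float)
    for u,v in q: print((u,v),"z0",ray(m,u,v,0)[:2].round(4),"z14",ray(m,u,v,.014)[:2].round(4))
    if view: cv2.imwrite(f"pics/{tag}.png",cv2.resize(i[150:270,200:360],(800,600),interpolation=cv2.INTER_CUBIC))
    return i
E
python3 - <<'E'
from sc import *
wedge("s3")
E
```

```text
(np.float64(234.0), np.float64(208.0)) z0 [ 0.559  -0.0189] z14 [ 0.5683 -0.0131]
(np.float64(258.0), np.float64(220.0)) z0 [0.5626 0.0614] z14 [0.5718 0.0661]
(np.float64(251.0), np.float64(232.0)) z0 [0.6078 0.0643] z14 [0.6164 0.069 ]
(np.float64(226.0), np.float64(222.0)) z0 [ 0.6126 -0.013 ] z14 [ 0.6211 -0.0072]
```

View pics/s3.png

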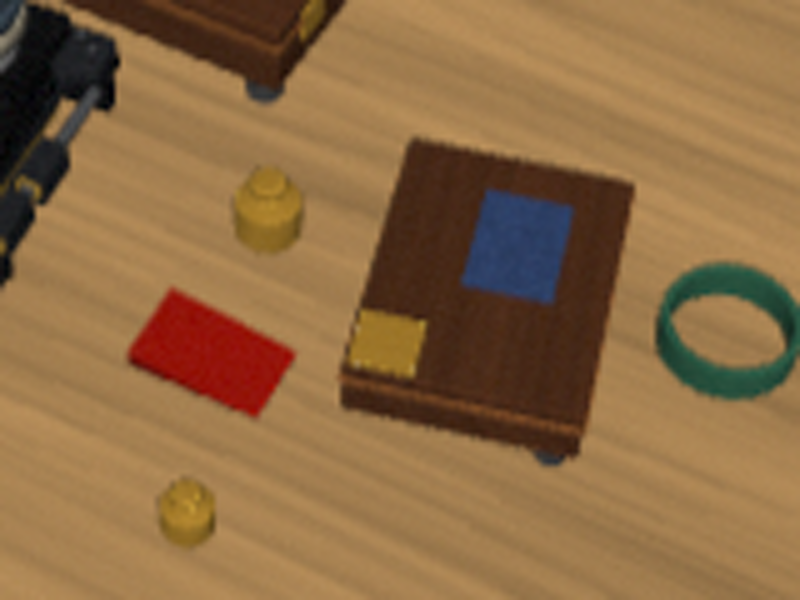

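The wedge lies at crop (130–295, 290–415). It is now in line with the foot, about 5 mm off laterally. I go behind the tail and down.

Call:
{"fn": "servo_tool", "kwargs": {
  "moves": "0 -0.03 0 0 0.015; 0.01 -0.051 0 0 0.015; 0.02 -0.051 0.03 0 0.015; 0.02 -0.051 0.055 0 0.015; 0.02 -0.051 0.061 0 0.015; 0.03 -0.051 0.061 0 0.015; 0.04 -0.051 0.061 0 0.015; 0.05 -0.051 0.061 0 0.015; 0.055 -0.051 0.061 0 0.015; 0.06 -0.051 0.061 0 0.015"
}}

```text
time: 4.88
position: [0.59, -0.0209, 0.0062]
tool_rot: [0.672, 0.741, 0.0, 0.001]
ft_force: [0.6, 0.3, -1.0]
grip_width: 0.0148
grip_force: 0.2
```

Call:
{"fn": "servo_tool", "kwargs": {
  "moves": "0.005 0 0 0 0.015; 0.01 0 0 0 0.015; 0.015 0 0 0 0.015; 0.02 0 0 0 0.015; 0.025 0 0 0 0.015; 0.03 0 0 0 0.015; 0.035 0 0 0 0.015; 0.04 0 0 0 0.015; 0.044 0 0 0 0.015; 0.048 0 0 0 0.015"
}}

```text
time: 5.72
position: [0.5846, 0.0262, 0.005]
tool_rot: [0.672, 0.74, -0.0, -0.0]
ft_force: [0.8, -0.5, 0.3]
grip_width: 0.015
grip_force: 0.2
```

```bash
python3 - <<'E'
from sc import *
o=get_obs();print(o["position"],o["ft_force"])
wedge("s4")
E
```

```text
[0.58458205 0.02620716 0.00499062] [ 0.83503866 -0.50163075  0.30155092]
(np.float64(272.0), np.float64(234.0)) z0 [0.5854 0.1175] z14 [0.5942 0.1214]
(np.float64(269.0), np.float64(238.0)) z0 [0.601  0.1165] z14 [0.6097 0.1204]
(np.float64(244.0), np.float64(225.0)) z0 [0.5968 0.0358] z14 [0.6055 0.0409]
(np.float64(253.0), np.float64(214.0)) z0 [0.551  0.0389] z14 [0.5604 0.044 ]
(np.float64(268.0), np.float64(222.0)) z0 [0.5549 0.0891] z14 [0.5642 0.0934]
```

View pics/s4.png

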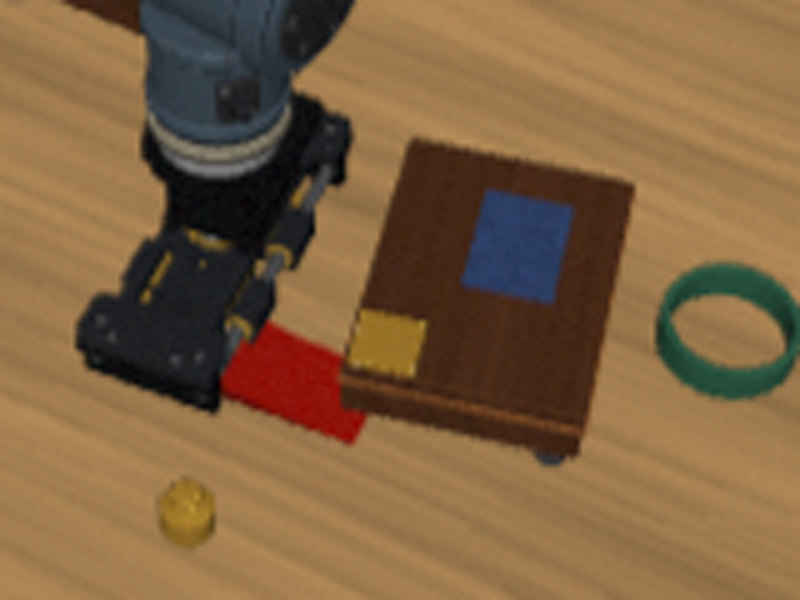

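The wedge's thin end has gone under the chest edge at crop (350,440), in line with the plate. From here I push slowly and watch the force.

Call:
{"fn": "servo_tool", "kwargs": {
  "moves": "0.002 0 0 0 0.015; 0.004 0 0 0 0.015; 0.006 0 0 0 0.015; 0.008 0 0 0 0.015; 0.010 0 0 0 0.015"
}}

```text
time: 6.18
position: [0.5837, 0.0358, 0.005]
tool_rot: [0.672, 0.74, -0.0, -0.0]
ft_force: [0.7, -0.3, 0.6]
grip_width: 0.0149
grip_force: 0.1
```

Call:
{"fn": "servo_tool", "kwargs": {
  "moves": "0.001 0 0 0 0.015; 0.002 0 0 0 0.015; 0.003 0 0 0 0.015; 0.003 0 0 0 0.015"
}}

```text
time: 6.52
position: [0.5834, 0.0389, 0.0051]
tool_rot: [0.672, 0.74, 0.0, -0.0]
ft_force: [-0.1, 0.0, -0.0]
grip_width: 0.0151
grip_force: 0.0
```

Call:
{"fn": "servo_tool", "kwargs": {
  "moves": "0.001 0 0 0 0.015; 0.002 0 0 0 0.015; 0.003 0 0 0 0.015; 0.003 0 0 0 0.015"
}}

```text
time: 6.85
position: [0.5832, 0.0418, 0.0051]
tool_rot: [0.672, 0.74, 0.0, 0.0]
ft_force: [0.1, -0.1, 0.2]
grip_width: 0.0151
grip_force: 0.0
```

Call:
{"fn": "servo_tool", "kwargs": {
  "moves": "0.001 0 0 0 0.015; 0.002 0 0 0 0.015; 0.003 0 0 0 0.015; 0.003 0 0 0 0.015"
}}

```text
time: 7.18
position: [0.5828, 0.0449, 0.0051]
tool_rot: [0.672, 0.74, 0.0, -0.0]
ft_force: [-0.5, 0.3, 0.4]
grip_width: 0.0151
grip_force: 0.0
```

Call:
{"fn": "servo_tool", "kwargs": {
  "moves": "0.001 0 0 0 0.015; 0.002 0 0 0 0.015; 0.003 0 0 0 0.015"
}}

```text
time: 7.43
position: [0.5826, 0.0477, 0.0051]
tool_rot: [0.672, 0.74, -0.0, 0.0]
ft_force: [1.0, -0.5, 0.1]
grip_width: 0.0149
grip_force: 0.2
```

Call:
{"fn": "servo_tool", "kwargs": {
  "moves": "0.001 0 0 0 0.015; 0.002 0 0 0 0.015; 0.003 0 0 0 0.015"
}}

```text
time: 7.68
position: [0.5823, 0.0507, 0.005]
tool_rot: [0.672, 0.74, -0.0, 0.0]
ft_force: [0.1, -0.5, 0.4]
grip_width: 0.015
grip_force: 0.2
```

Call:
{"fn": "servo_tool", "kwargs": {
  "moves": "0.001 0 0 0 0.015; 0.002 0 0 0 0.015; 0.003 0 0 0 0.015"
}}

```text
time: 7.93
position: [0.582, 0.0537, 0.0051]
tool_rot: [0.672, 0.74, -0.0, 0.0]
ft_force: [1.3, -0.3, -0.5]
grip_width: 0.0152
grip_force: 0.2
```

Call:
{"fn": "servo_tool", "kwargs": {
  "moves": "0.001 0 0 0 0.015; 0.002 0 0 0 0.015; 0.003 0 0 0 0.015"
}}

```text
time: 8.18
position: [0.5817, 0.0567, 0.005]
tool_rot: [0.672, 0.74, -0.0, -0.0]
ft_force: [-0.0, -1.2, -0.3]
grip_width: 0.0152
grip_force: 0.2
```

Call:
{"fn": "servo_tool", "kwargs": {
  "moves": "0.001 0 0 0 0.015; 0.002 0 0 0 0.015; 0.002 0 0 0 0.015"
}}

```text
time: 8.43
position: [0.5815, 0.0588, 0.005]
tool_rot: [0.672, 0.74, 0.0, -0.0]
ft_force: [-0.3, 0.5, 0.1]
grip_width: 0.0151
grip_force: 0.0
```

Call:
{"fn": "servo_tool", "kwargs": {
  "moves": "0.001 0 0 0 0.015; 0.002 0 0 0 0.015; 0.002 0 0 0 0.015"
}}

```text
time: 8.68
position: [0.5813, 0.0608, 0.005]
tool_rot: [0.672, 0.74, 0.0, -0.0]
ft_force: [-0.1, -0.4, 0.9]
grip_width: 0.015
grip_force: 0.0
```

Call:
{"fn": "servo_tool", "kwargs": {
  "moves": "0.001 0 0 0 0.015; 0.002 0 0 0 0.015; 0.002 0 0 0 0.015"
}}

```text
time: 8.93
position: [0.5811, 0.0628, 0.005]
tool_rot: [0.672, 0.74, -0.0, -0.0]
ft_force: [-0.2, -0.8, 0.3]
grip_width: 0.0147
grip_force: 0.0
```

Call:
{"fn": "servo_tool", "kwargs": {
  "moves": "0.001 0 0 0 0.015; 0.002 0 0 0 0.015; 0.002 0 0 0 0.015"
}}

```text
time: 9.18
position: [0.5809, 0.0647, 0.005]
tool_rot: [0.672, 0.74, -0.0, 0.0]
ft_force: [-0.5, -0.5, 0.0]
grip_width: 0.0152
grip_force: 0.0
```

```bash
python3 - <<'E'
from sc import *
wedge("s5")
E
```

```text
(np.float64(287.0), np.float64(235.0)) z0 [0.5681 0.1548] z14 [0.5773 0.1581]
(np.float64(283.0), np.float64(243.0)) z0 [0.5968 0.1568] z14 [0.6055 0.1602]
(np.float64(258.0), np.float64(230.0)) z0 [0.5925 0.0778] z14 [0.6013 0.0823]
(np.float64(267.0), np.float64(219.0)) z0 [0.547  0.0818] z14 [0.5565 0.0862]
```

View pics/s5.png

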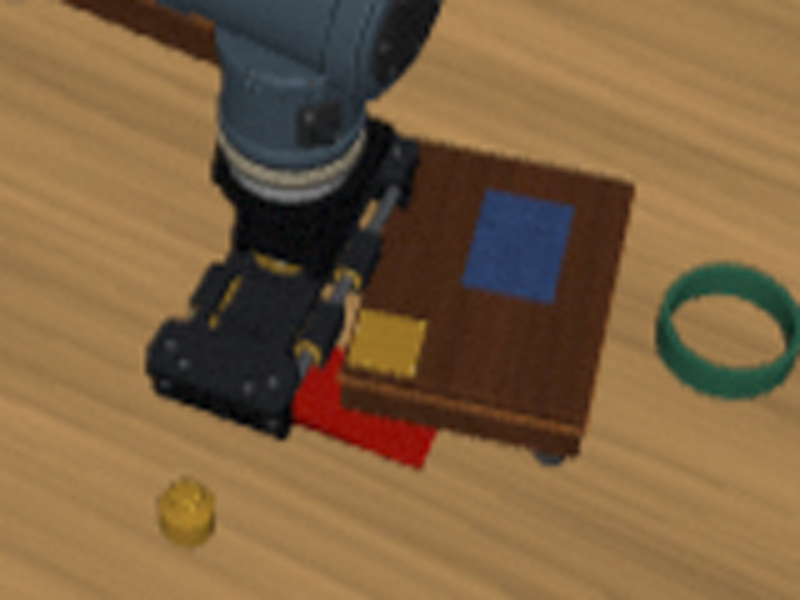

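The wedge lies about half under the corner (crop 300–435, 350–465), well centred laterally. I carry on in small steps.

Call:
{"fn": "servo_tool", "kwargs": {
  "moves": "0.001 0 0 0 0.015; 0.002 0 0 0 0.015; 0.002 0 0 0 0.015"
}}

```text
time: 9.48
position: [0.5809, 0.0661, 0.005]
tool_rot: [0.672, 0.74, -0.0, 0.0]
ft_force: [-0.4, -2.7, 0.1]
grip_width: 0.0149
grip_force: 1.6
```

Contact begins: the position lags and Fy is -2.7 N.

Call:
{"fn": "servo_tool", "kwargs": {
  "moves": "0.0005 0 0 0 0.015; 0.001 0 0 0 0.015; 0.001 0 0 0 0.015"
}}

```text
time: 9.73
position: [0.5809, 0.0667, 0.0051]
tool_rot: [0.672, 0.74, -0.0, 0.001]
ft_force: [0.2, -5.1, 0.4]
grip_width: 0.0148
grip_force: 2.7
```

Call:
{"fn": "servo_tool", "kwargs": {
  "moves": "0.0005 0 0 0 0.015; 0.0008 0 0 0 0.015; 0.0008 0 0 0 0.015"
}}

```text
time: 9.98
position: [0.5809, 0.067, 0.0051]
tool_rot: [0.672, 0.741, -0.001, 0.001]
ft_force: [-0.4, -6.5, 0.2]
grip_width: 0.015
grip_force: 3.5
```

Snug. I draw back, rise, and go over the plate with the fingers shut.

Call:
{"fn": "servo_tool", "kwargs": {
  "moves": "-0.01 0 0 0 0.015; -0.03 0 0 0 0.015; -0.03 0 -0.03 0 0.015; -0.03 0 -0.07 0 0; -0.025 0 -0.1 0 0; 0.01 -0.003 -0.1 0 0; 0.04 -0.003 -0.1 0 0; 0.0515 -0.003 -0.1 0 0; 0.0515 -0.003 -0.1 0 0; 0.0515 -0.003 -0.1 0 0"
}}

```text
time: 10.82
position: [0.5724, 0.1196, 0.1048]
tool_rot: [0.672, 0.741, -0.0, -0.0]
ft_force: [-0.3, -0.3, -0.1]
grip_width: 0.0006
grip_force: 0.0
```

```bash
python3 - <<'E'
from sc import *
wedge("s6"); o=get_obs();print(o["position"],o["ft_force"])
E
```

```text
(np.float64(264.0), np.float64(219.0)) z0 [0.5512 0.0744] z14 [0.5606 0.079 ]
(np.float64(287.0), np.float64(236.0)) z0 [0.5711 0.1562] z14 [0.5802 0.1596]
(np.float64(284.0), np.float64(243.0)) z0 [0.5955 0.1592] z14 [0.6042 0.1625]
(np.float64(258.0), np.float64(233.0)) z0 [0.6013 0.0826] z14 [0.6099 0.087 ]
[0.57257735 0.11877167 0.10465715] [ 0.52741476 -0.51909433 -0.1614389 ]
```

View pics/s6.png

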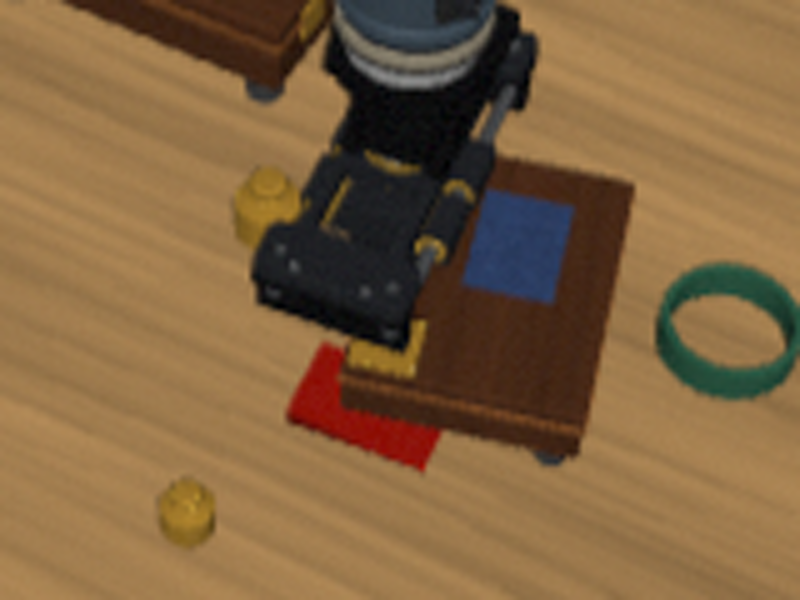

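The gripper is over the plate (crop 390,345) and the wedge is seated under the corner (290–440, 345–470). I go down slowly.

Call:
{"fn": "servo_tool", "kwargs": {
  "moves": "0 0 0.02 0 0; 0 0 0.034 0 0; 0 0 0.039 0 0; 0 0 0.041 0 0; 0 0 0.042 0 0; 0 0 0.042 0 0"
}}

```text
time: 11.37
position: [0.5731, 0.1187, 0.0632]
tool_rot: [0.673, 0.74, 0.0, 0.0]
ft_force: [-0.3, -1.0, -0.1]
grip_width: 0.0004
grip_force: 0.0
```

Call:
{"fn": "servo_tool", "kwargs": {
  "moves": "0 0 0.001 0 0; 0 0 0.002 0 0; 0 0 0.002 0 0"
}}

```text
time: 11.62
position: [0.5729, 0.1193, 0.0614]
tool_rot: [0.672, 0.74, 0.0, 0.0]
ft_force: [-0.1, -0.9, 0.3]
grip_width: 0.0004
grip_force: 0.0
```

Call:
{"fn": "servo_tool", "kwargs": {
  "moves": "0 0 0.001 0 0; 0 0 0.002 0 0; 0 0 0.002 0 0"
}}

```text
time: 11.87
position: [0.573, 0.1194, 0.0609]
tool_rot: [0.672, 0.74, 0.0, 0.001]
ft_force: [-2.2, -0.5, 9.4]
grip_width: 0.0002
grip_force: 4.8
```

Call:
{"fn": "servo_tool", "kwargs": {
  "moves": "0 0 0.0002 0 0; 0 0 0.0002 0 0; 0 0 0.0002 0 0; 0 0 0.0002 0 0; 0 0 0.0002 0 0; 0 0 0.0002 0 0; 0 0 0.0002 0 0; 0 0 0.0002 0 0"
}}

```text
time: 12.53
position: [0.573, 0.1194, 0.0608]
tool_rot: [0.672, 0.74, 0.0, 0.001]
ft_force: [-1.9, -0.5, 10.1]
grip_width: 0.0007
grip_force: 5.4
```

The plate held 10 N with no sinking. Now I lift clear, and move away to check.

Call:
{"fn": "servo_tool", "kwargs": {
  "moves": "0 0 -0.005 0 0; 0 0 -0.03 0 0; 0 0 -0.06 0 0; 0 0 -0.1 0 0; -0.04 0 -0.12 0 0; -0.08 0 -0.12 0 0; -0.12 0 -0.12 0 0; -0.15 0 -0.12 0 0; -0.15 0 -0.12 0 0; -0.15 0 -0.12 0 0"
}}

```text
time: 13.37
position: [0.5872, -0.0316, 0.179]
tool_rot: [0.674, 0.739, 0.0, 0.0]
ft_force: [-1.6, 0.7, -0.5]
grip_width: 0.0005
grip_force: 0.0
```

```bash
python3 - <<'E'
from sc import *
i=wedge("s7");a=cv2.imread("pics/scene0.png")
o=get_obs();print(o["position"],o["ft_force"])
d=cv2.absdiff(a,i)[150:270,280:360].max(2);print("chest-region diff",d[:60].max(),(d>40).sum(),np.argwhere(d>40)[:5].tolist())
E
```

```text
(np.float64(264.0), np.float64(219.0)) z0 [0.5512 0.0744] z14 [0.5606 0.079 ]
(np.float64(287.0), np.float64(236.0)) z0 [0.5711 0.1562] z14 [0.5802 0.1596]
(np.float64(284.0), np.float64(243.0)) z0 [0.5955 0.1592] z14 [0.6042 0.1625]
(np.float64(258.0), np.float64(234.0)) z0 [0.6042 0.0842] z14 [0.6128 0.0886]
[ 0.58668609 -0.03017562  0.17877536] [0.32512991 0.63627155 0.63592054]
chest-region diff 17 59 [[84, 0], [84, 1], [85, 0], [85, 1], [85, 2]]
```

The chest hasn't moved and the wedge is in place (the only picture change is the wedge itself). Handing in.

```bash
python3 -c "
from rig import job
print(job.hand_in())"
```

```text
the job is handed in; nothing more can be done
None
```

I pushed the wedge snugly under the middle chest's short foot (about 6.5 N), pressed the brass plate at about 10 N for over half a second without it sinking, drew back clear and handed the job in; no verdict was shown.

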